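# Load the offset bracket into the sloping drill jig and clamp it

## Robot

A 7-joint arm with a two-finger parallel gripper is mounted at the origin on the work surface. World frame = base frame: x ahead of the robot, y to its left, z up, the work surface at z = 0. Lengths are in m, angles in rad, forces in N, time in s.
With the tool pointing down it reaches from about 0.4 to 0.85 m from the base axis. Payload 4.5 kg.
Tool frame: the origin (TCP) lies midway between the tips of the shut fingers; the grasp point (between the pads) lies 19 mm behind it; z points along the fingers, y is the line along which they close (so a half turn about z gives the same grasp; the last joint's range is limited). The gripper opens to 88 mm and grips with 3 to 60 N. Pads are 18 mm wide; open, the fingers measure 123 mm over their backs; the gripper's body (75 mm by 187 mm) begins 45 mm behind the grasp point.
Start: joints at [1.169, 0.689, -0.195, 1.565, 0.157, 0.902, -0.215], TCP at [0.264, -0.567, 0.239] pointing down, gripper open.
Joint ranges: [-3.01, 3.01], [-0.46, 2.08], [-1.47, 1.51], [0.13, 2.56], [-1, 4.14], [0.04, 2.09], [-2.66, 2.66]. Speed limits (rad/s): [2.57, 2.57, 3.14, 3.14, 3.14, 3.14, 3.14].

## Interface

Orientations are given as a unit quaternion [x, y, z, w].
In Python, from plant import r gives the robot as it stands.
- The arm moves only by the tool carry_out, never from a script. Its argument "plan" is a list of rows, each an object with "rot": the turn, a rotation vector about the tool's x, y, z in rad, a list of three; "xyz": the shift along the tool's x, y, z in m, a list of three; "grip": the closure in counts, from 0 (fully open) to 255 (shut). In form: [{"rot": [wx, wy, wz], "xyz": [dx, dy, dz], "grip": grip}, ...]. A call has 1 to 8 rows; each row is the pose to reach, as a shift and turn from the pose commanded when the call began, along the tool's axes at that moment; what a row does not reach only later rows make up. A row lasts 1/12 s, in which the tool goes at most 41.7 mm and 7.16 degrees, less where a joint would pass 70% of its speed; a pose out of reach is approached as far as the arm can. A call with a gripper value outside its range is refused whole. The fingers move at their own pace and stop on an object; "squeeze" is the grip in N (left out, the last holds). Time passes only in rows, so rows that repeat a pose let the fingers close. It gives the time, the measured TCP pose, the force, the opening and the grip force at its end, in the units of the state.
- r.get_state(): the state, without advancing time (a new reading comes with each control period).
- r.snapshot(name): name is "scene" or "side" or "wrist"; returns the picture (400x640x3 uint8, red, green, blue); there is no depth.
- r.camera_params(name): a dict with "fx", "fy", "cx", "cy" (pixels), "distortion" ([k1, k2, p1, p2, k3] as OpenCV has them; the pictures are not rectified), "position" and "attitude" of the camera in the world; the wrist camera has in their place "hand_eye" (4x4, takes a point from camera to tool coordinates, whose origin is the TCP and whose axes are the flange's). Camera axes: x right, y down, z forward; pixel columns grow to the right and rows downward; lengths in m; the calibration is good to about 2 mm. A picture is of the moment at which its call begins: read the wrist's pose just before it. camera_params takes no time and is no camera call.
- r.finish_job(): hands the job in; it is judged then, once.
The state is a dict: "clock": time; "q": joint angles; "qd": joint speeds; "joint_torque": joint torques, N m; "tool_pos": TCP position; "eef_rot": TCP orientation; "contact_force": force on the tool from outside, world axes, zero at the start; "moment": the same for the moment, N m; "opening": opening from 0.0 (shut) to 1.0 (fully open); "finger_force": force on a finger pad.
Only numpy, scipy, OpenCV 4.12 (cv2) and the standard library are available. Lean on these libraries where they do the work, as an engineer would, in place of code of your own. Each camera call takes 0.05 s, during which the arm holds its last target. There are 200 camera calls.

## Task

Load the red-primed offset bracket into the sloping drill jig: pick it up, turn it until its outline matches the one-way cutout, and set it in without dropping it, until it lies fully home, flush with the sloping face. Then swing the clamp arm over the bracket's lug until it comes up against its stop, and let go. Do not disturb the bare-metal bracket of the opposite hand or the other things on the bench.

Things in the scene. Friction and masses are not known exactly. Their poses are not given: they have to be found in the camera images.
- bracket_mid (a point): Middle of the red offset bracket (120 x 88 x 52 mm, 0.26-0.43 kg), 26 mm above its underside, inside its upright web. z up out of the 10 mm base plate. Plate: main part 56 (x) x 120 mm (y) centred here, plus a lug, x +28 to +60, y -60 to -20 mm. Web, to grasp it by: 14 mm thick (x), 70 mm long (y), 42 mm high above the plate. Starts flat on the bench.
- bracket_lug (a point): Centre of the top of the red bracket's lug: 44 mm (x), -40 mm (y), -16 mm (z) from bracket_mid in the bracket's axes. Same axes.
- jig_face: Sloping face of the blue drill jig (fixed), tilted 30 degrees, facing away from the robot. Origin: on the face, 72 mm above the bench, in the middle of the main part of the cutout. x up the slope (face from -58 to +92 mm), y across (-85 to +85 mm), z square out of the face. The red bracket fits only with its axes along these: lug uphill, at the -y end; home, bracket_mid is at 0, 0, 16 mm.
- pocket_lug (a point): Centre of the lug part of the cutout, level with the face: 44 mm (x), -40 mm (y) from the jig_face origin; the top of the bracket's lug lies here when home. The cutout is 10 mm deep, as deep as the plate is thick (so the plate ends flush), with 2 mm of play on every side and a 3 mm bevel round its mouth.
- clamp_pivot (a point): Pivot of the clamp arm, on the face at x = 46, y = 30 mm of jig_face; it turns about the face's z. Arm: flat steel, 20 mm wide, from 4 to 12 mm above the face, so it cannot pass over a bracket that is not home.
- clamp (a joint): Angle of the clamp arm about its pivot. 0 to 0.4 rad at the start: arm points up the slope, clear of the cutout. Grows as it swings clockwise (looking onto the face) to its stop at 1.745 rad, where it points along -y, over the lug. Its direction in the face, from x towards y, is 0.175 rad minus this angle. Stays where left; moves with about 2 N at the knob.
- clamp_knob (a point): Middle of the yellow upright knob on the clamp arm, 70 mm from the pivot: 18 mm diameter, 45 mm long, square to the face (from 12 to 57 mm above it; this point is 34.5 mm above it).
- twin_mid (a point): Middle (26 mm up) of a bare-metal bracket of the opposite hand: the same sizes, lug at the +y end. It does not fit: leave it alone.
- channel: Bystander: steel U-channel offcut, 50 x 90 mm, 50 mm high; origin under its centre.
- driver: Bystander: orange screwdriver, 200 mm, lying; origin on the underside.
- hammer: Bystander: hammer, 260 mm, lying; origin on the underside.
- grinder: Bystander: red angle grinder, 280 mm long, 70 mm high, lying; origin on the underside.
- tin: Bystander: paint tin, 74 mm diameter, 110 mm high; origin under its centre.
- brush: Bystander: hand brush, 200 mm, lying; origin on the underside.
Things that resemble listed ones, but are neither listed nor needed, are in the scene too. Of the things that look like the part that bears bracket_mid, the middle-sized one is meant.

How it is judged:
By the outcome, as a careful person would: the job done as asked, in the order asked, and still so for the second after the job is handed in, with the robot touching nothing.
It also fails if it takes over 69 s, if anything falls off the work surface, if the arm or the gripper's body presses on something with over 40 N, if the wrist force passes 120 N, or if a joint passes its speed limit or range.

## Working session

There is one attempt and no reset: what is moved stays moved. The work goes in short steps, Python scripts to look and compute and a tool call to move; the robot and the scene stay as the last step left them, time stands still between calls to the robot, and variables do not carry over. Pictures are saved under pics/ and viewed, at most 11 in all, crops included, and the job is handed in when it is done.

Besides the shell and the picture viewer there is one more tool, called after "Call:" as name(argument=value, ...) on one line, values as JSON. carry_out: Moves the arm, as the interface text tells. Its arguments: {"type":"object","properties":{"plan":{"type":"array"},"squeeze":{"type":"number"}},"required":["plan"]}

```bash
ls; mkdir -p pics; python3 - <<'E'
from plant import r
import cv2,json
for n in("scene","side"):
    cv2.imwrite(f"pics/{n}0.png",r.snapshot(n)[:,:,::-1]); print(n,r.camera_params(n))
print(r.camera_params("wrist")); print(r.get_state())
E
```

```text
pics
scene {'fx': 390.797629892903, 'fy': 390.797629892903, 'cx': 320.55422119561536, 'cy': 201.61150327141516, 'distortion': array([0.01822747, 0.        , 0.        , 0.        , 0.        ]), 'position': array([ 1.07436874, -0.4162747 ,  1.06163191]), 'attitude': array([ 0.83628923,  0.4389985 , -0.15226339, -0.291061  ])}
side {'fx': 372.7804419576561, 'fy': 372.7804419576561, 'cx': 320.1265993270623, 'cy': 204.07625972204977, 'distortion': array([0.01108271, 0.        , 0.        , 0.        , 0.        ]), 'position': array([-0.18411203,  0.99591914,  0.78220654]), 'attitude': array([-0.24846369,  0.82796988, -0.48167635,  0.14394289])}
{'fx': 348.6471446457665, 'fy': 348.6471446457665, 'cx': 313.42803315772585, 'cy': 203.01674962132148, 'distortion': array([-0.03058177,  0.        ,  0.        ,  0.        ,  0.        ]), 'hand_eye': array([[-3.56541500e-04, -9.60085764e-01, -2.79705556e-01,
         7.21094461e-02],
       [ 9.99999932e-01, -3.69294615e-04, -7.10380344e-06,
        -5.05074428e-04],
       [-9.64734951e-05, -2.79705540e-01,  9.60085830e-01,
        -1.45138667e-01],
       [ 0.00000000e+00,  0.00000000e+00,  0.00000000e+00,
         1.00000000e+00]])}
{'clock': 0.1, 'q': array([ 1.16879443,  0.68983729, -0.19452849,  1.56624758,  0.1573113 ,
        0.9025305 , -0.21507113]), 'qd': array([-0.00042563, -0.00274285, -0.00032407, -0.00311109,  0.0006819 ,
       -0.00109624, -0.00111531]), 'joint_torque': array([-2.27317782e-03, -5.28492808e+01, -1.27163731e+00, -1.53835237e+01,
       -5.26486861e-02,  1.95467881e-03, -8.16965354e-06]), 'tool_pos': array([ 0.26355213, -0.56607878,  0.23802766]), 'eef_rot': array([ 9.76340119e-01,  2.16239007e-01, -2.40987974e-04, -7.78620056e-04]), 'contact_force': array([ 0.81022863, -0.00220358,  0.0145491 ]), 'moment': array([ 0.02288802, -0.01616829,  0.02042045]), 'finger_force': 0.0, 'opening': 0.9996701359013797}
```

View pics/scene0.png

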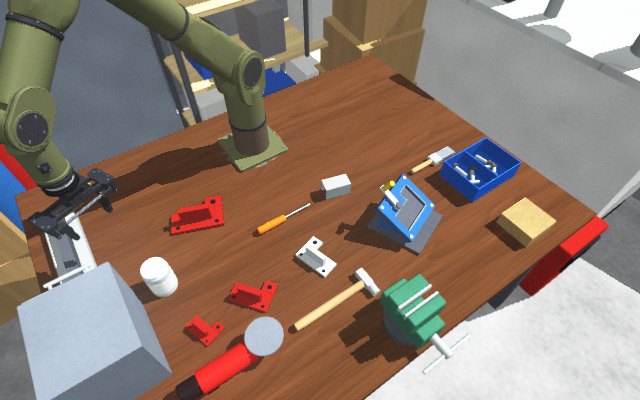

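View pics/side0.png

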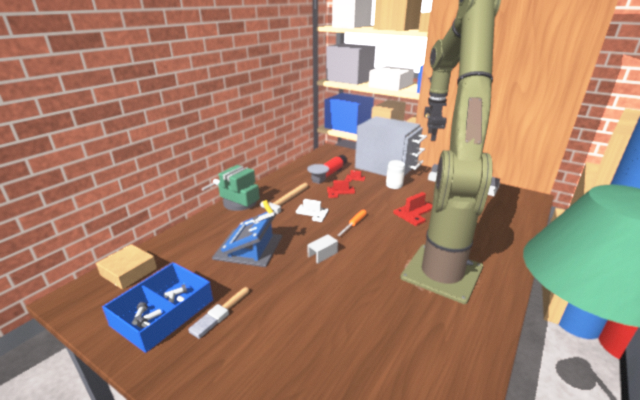

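Candidates: red brackets at scene (197,216) large, (252,295) middle and (204,330) small; bare twin at (316,257). The middle one is meant. The jig is at (405,212), with its yellow knob near (388,186). I'll crop both closely.

```bash
python3 - <<'E'
import cv2,numpy as np
im=cv2.imread("pics/scene0.png")
f=lambda x,y,w,h,s:cv2.resize(im[y:y+h,x:x+w],None,fx=s,fy=s,interpolation=cv2.INTER_CUBIC)
a=f(215,265,75,60,8);b=f(360,165,80,90,6)
cv2.imwrite("pics/c1.png",np.hstack([cv2.copyMakeBorder(f(180,260,110,90,3.6),0,216,0,0,0),f(365,170,80,90,6)[:540,:400]]) if 0 else a)
cv2.imwrite("pics/c2.png",b)
E
```

```text
(no output)
```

View pics/c1.png

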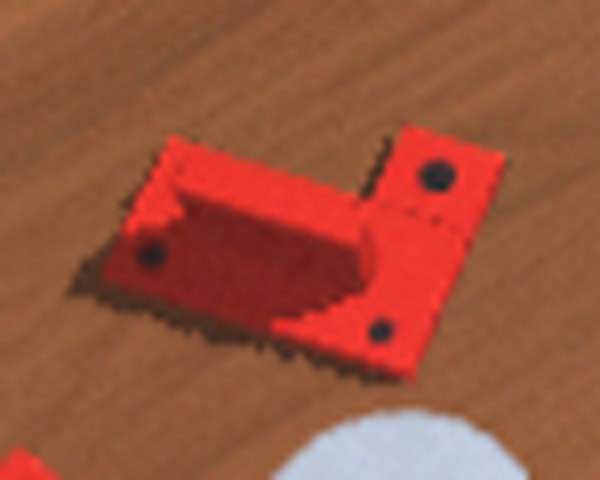

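View pics/c2.png

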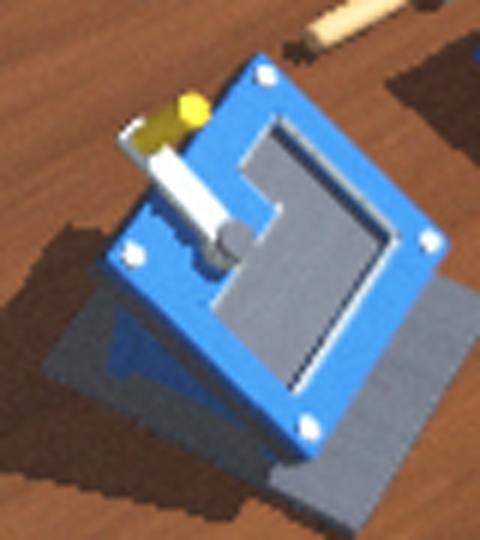

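The bracket crop confirms the choice: lug at upper right, lug-end plate corners about (505,157) and (411,370) in the crop, lug hole (437,176). The jig crop shows the face corners at (262,52), (103,262), (310,460) and (450,243), the clamp pivot at about (235,240), and the arm pointing uphill. Next I fit both poses.

```bash
cat > h.py <<'E'
import numpy as np,cv2
from scipy.spatial.transform import Rotation as R
from scipy.optimize import least_squares
from plant import r
def cam(n,st=None):
    p=r.camera_params(n)
    K=np.array([[p['fx'],0,p['cx']],[0,p['fy'],p['cy']],[0,0,1.]])
    if n=='wrist':
        T=np.eye(4);T[:3,:3]=R.from_quat(st['eef_rot']).as_matrix();T[:3,3]=st['tool_pos'];T=T@p['hand_eye']
    else:
        T=np.eye(4);T[:3,:3]=R.from_quat(p['attitude']).as_matrix();T[:3,3]=p['position']
    return K,p['distortion'],T
def proj(c,P):
    K,d,T=c;P=(np.asarray(P,float)-T[:3,3])@T[:3,:3]
    return cv2.projectPoints(P.reshape(-1,1,3),np.zeros(3),np.zeros(3),K,d)[0][:,0]
def bracket(p): # x,y,yaw
    return R.from_euler('z',p[2]),np.array([p[0],p[1],.026])
def jig(p):
    # yaw = heading of the uphill horizontal direction
    return R.from_euler('z',p[2])*R.from_euler('y',-np.pi/6),np.array([p[0],p[1],.072])
def W(f,P): return f[0].apply(np.asarray(P,float)/1000)+f[1]
def fit(model,obs,p0):
    """obs: list of (cam, Nx3 mm, Nx2 px)"""
    fn=lambda p:np.concatenate([(proj(c,W(model(p),P))-np.asarray(q)).ravel() for c,P,q in obs])
    s=least_squares(fn,p0,loss='soft_l1',x_scale=[.1,.1,1]);return s.x,fn(s.x).reshape(-1,2)
BR=(np.array([.62,-.55,0]))
JB=r
BOX=[]
def wire(im,c,f,polys,col,s=1,off=(0,0)):
    for P in polys:
        q=((proj(c,W(f,P))+.5-off)*s).round().astype(int);cv2.polylines(im,[q],True,col,1)
PL=[[60,-60],[60,-20],[28,-20],[28,60],[-28,60],[-28,-60]]
L=lambda P,z:[[*p,z] for p in P]
WEB=[[7,-35],[7,35],[-7,35],[-7,-35]]
BRP=[L(PL,-16),L(WEB,26),L(WEB,-16)]
JGP=[L([[92,-85],[92,85],[-58,85],[-58,-85]],0),L([[62,-62],[62,-18],[30,-18],[30,62],[-30,62],[-30,-62]],0)]
def rel(Rt,pt,st):
    """shift & rotvec in tool axes to reach target"""
    R0=R.from_quat(st['eef_rot']);return R0.inv().apply(pt-st['tool_pos']),(R0.inv()*Rt).as_rotvec()
E
python3 - <<'E'
from h import *
c=cam('scene')
u=lambda a,s,o:np.array(a)/s+o-.5
po=u([[505,157],[405,127],[413,368],[437,176],[103,270]],8,[215,265])
pb,e=fit(bracket,[(c,[[60,-60,-16],[60,-20,-16],[-28,-60,-16],[44,-40,-16],[-28,60,-16]],po)],[.7,-.45,2.5]);print(pb,e.round(1).tolist())
jo=u([[262,52],[103,262],[310,455],[450,241],[280,115],[400,238],[292,393]],6,[360,165])
for y0 in (3.1,):
    pj,e=fit(jig,[(c,[[92,-85,0],[92,85,0],[-58,85,0],[-58,-85,0],[65,-65,0],[-33,-65,0],[-33,65,0]],jo)],[.7,0,y0]);print(pj,e.round(1).tolist())
im=cv2.imread('pics/scene0.png')
o=[]
for f,P,x,y,w,h,s in((bracket(pb),BRP,215,265,75,60,5),(jig(pj),JGP,360,165,80,90,5)):
    a=cv2.resize(im[y:y+h,x:x+w],None,fx=s,fy=s,interpolation=cv2.INTER_CUBIC);wire(a,c,f,P,(0,255,0),s,(x,y))
    o.append(cv2.copyMakeBorder(a,0,450-a.shape[0],0,0,0))
cv2.imwrite('pics/fit.png',np.hstack(o))
# clamp knob: top (194,109)/6 at 57mm
k=u([194,108],6,[360,165]);J=jig(pj)
for a in np.arange(0,.41,.05):
    t=.175-a;q=proj(c,W(J,[46+70*np.cos(t),30+70*np.sin(t),57]))[0];print(round(a,2),(q-k).round(1))
np.savez('p.npz',b=pb,j=pj)
E
```

```text
[ 0.56038602 -0.30520404  2.21763493] [[0.1, -0.4], [0.1, -0.5], [-0.3, 0.5], [0.2, 0.0], [-0.2, 0.2]]
[0.61985373 0.24569498 3.50198444] [[-0.4, -0.0], [0.3, -1.1], [-0.1, 0.7], [-0.1, 0.5], [-0.4, -0.9], [0.4, -0.4], [0.2, 1.0]]
0.0 [-2.8  4. ]
0.05 [-2.4  3.1]
0.1 [-1.9  2.3]
0.15 [-1.4  1.6]
0.2 [-0.8  0.8]
0.25 [-0.2  0.2]
0.3 [ 0.4 -0.5]
0.35 [ 1.1 -1.1]
0.4 [ 1.8 -1.6]
```

View pics/fit.png

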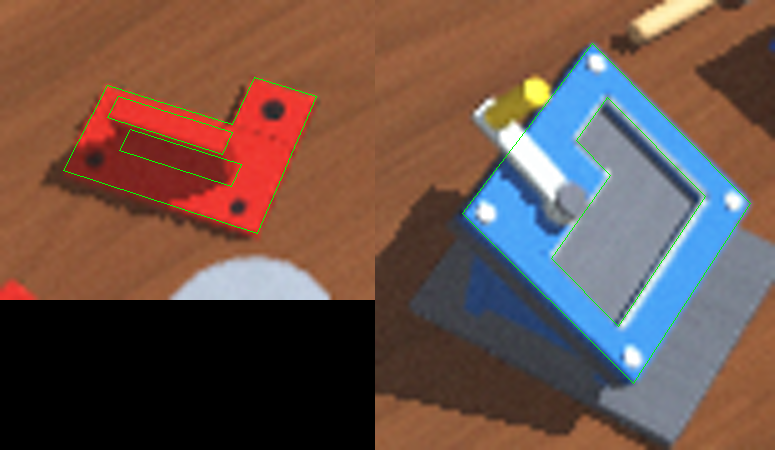

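The overlays match both objects well, and the clamp is at about 0.26 rad. Now the hover move.

```bash
cat >> h.py <<'E'
def tgt(f,h,off=(0,0)):
    """tool pose over bracket/jig frame f: TCP at bracket_mid-frame offset (off mm, h mm along z)"""
    Rm=f[0].as_matrix();Rt=R.from_matrix(np.stack([-Rm[:,1],-Rm[:,0],-Rm[:,2]],1))
    return Rt,W(f,[off[0],off[1],h])
def show(f,h,off=(0,0)):
    st=r.get_state();d,w=rel(*tgt(f,h,off),st);print('xyz',d.round(4),'rot',w.round(4),'t',round(st['clock'],2))
def ground(c,px,z):
    K,d,T=c;v=cv2.undistortPoints(np.array([[px]],float),K,d)[0,0];v=T[:3,:3]@[*v,1];return T[:3,3]+v*(z-T[2,3])/v[2]
E
python3 - <<'E'
from h import *
p=np.load('p.npz');show(bracket(p['b']),174)
c=cam('scene')
for n,px,z in(('tin',(158,265),.11),('disc',(264,336),.04),('grh',(225,370),.05),('twin',(316,257),.01)):print(n,ground(c,px,z).round(3))
E
```

```text
xyz [ 0.3792 -0.1111  0.0382] rot [-0.0016 -0.     -0.2109] t 0.1
tin [ 0.385 -0.481  0.11 ]
disc [ 0.694 -0.333  0.04 ]
grh [ 0.717 -0.453  0.05 ]
twin [ 0.561 -0.078  0.01 ]
```

Call:
carry_out(plan=[{"rot":[0,0,-0.11],"xyz":[0.04,-0.012,0],"grip":0},{"rot":[0,0,-0.21],"xyz":[0.08,-0.023,0.005],"grip":80},{"rot":[0,0,-0.21],"xyz":[0.12,-0.035,0.01],"grip":110},{"rot":[0,0,-0.21],"xyz":[0.16,-0.047,0.015],"grip":110},{"rot":[0,0,-0.21],"xyz":[0.2,-0.058,0.02],"grip":110},{"rot":[0,0,-0.21],"xyz":[0.24,-0.07,0.024],"grip":110},{"rot":[0,0,-0.21],"xyz":[0.28,-0.082,0.028],"grip":110},{"rot":[0,0,-0.21],"xyz":[0.3,-0.088,0.03],"grip":110}])

```text
clock: 0.77
tool_pos: [0.5029, -0.3544, 0.208]
eef_rot: [0.947, 0.32, 0.002, -0.001]
contact_force: [0.0, 0.6, 0.9]
opening: 0.566
finger_force: 0.0
```

```bash
python3 - <<'E'
from h import *
p=np.load('p.npz');show(bracket(p['b']),174)
st=r.get_state();print(st['opening'],st['q'].round(2))
im=r.snapshot('wrist')[:,:,::-1].copy();cv2.imwrite('pics/w1raw.png',im)
wire(im,cam('wrist',st),bracket(p['b']),BRP,(0,255,0));cv2.imwrite('pics/w1.png',im)
E
```

```text
xyz [ 0.0755 -0.0042  0.0083] rot [-0.0017 -0.0038  0.0054] t 0.77
0.5658217056471576 [ 0.66  0.71 -0.22  1.63  0.19  0.82 -0.55]
```

View pics/w1.png

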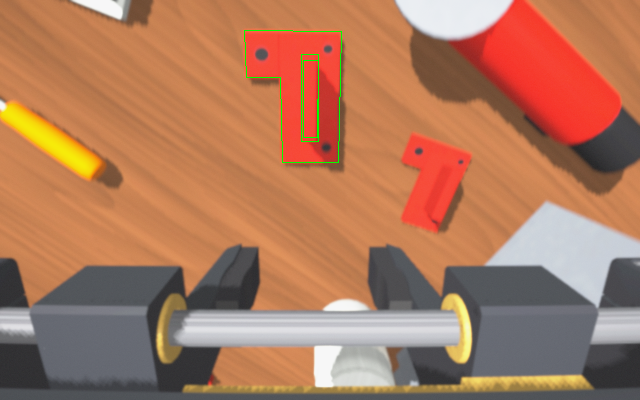

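The wrist overlay lands on the middle bracket to about 1 px: plate (283–341, 30–163), lug upper left at (262,54). I'll move over it and settle.

Call:
carry_out(plan=[{"rot":[0,0,0],"xyz":[0.04,-0.002,0.02],"grip":110},{"rot":[0,0,0],"xyz":[0.077,-0.004,0.05],"grip":110},{"rot":[0,0,0],"xyz":[0.077,-0.004,0.08],"grip":110},{"rot":[0,0,0],"xyz":[0.077,-0.004,0.1],"grip":110},{"rot":[0,0,0],"xyz":[0.077,-0.004,0.1],"grip":110},{"rot":[0,0,0],"xyz":[0.077,-0.004,0.1],"grip":110}])

```text
clock: 1.32
tool_pos: [0.5565, -0.3109, 0.1078]
eef_rot: [0.948, 0.317, -0.001, -0.001]
contact_force: [0.2, -0.5, 0.6]
opening: 0.57
finger_force: 0.0
```

```bash
python3 - <<'E'
from h import *
p=np.load('p.npz');show(bracket(p['b']),-7)
E
```

```text
xyz [ 0.0067 -0.002   0.0887] rot [-0.0023  0.0021 -0.0015] t 1.32
```

Call:
carry_out(plan=[{"rot":[0,0,0],"xyz":[0.006,-0.002,0.03],"grip":110},{"rot":[0,0,0],"xyz":[0.006,-0.002,0.055],"grip":110},{"rot":[0,0,0],"xyz":[0.006,-0.002,0.075],"grip":110},{"rot":[0,0,0],"xyz":[0.006,-0.002,0.088],"grip":110},{"rot":[0,0,0],"xyz":[0.006,-0.002,0.088],"grip":110},{"rot":[0,0,0],"xyz":[0.006,-0.002,0.088],"grip":110}])

```text
clock: 1.82
tool_pos: [0.5617, -0.3065, 0.0218]
eef_rot: [0.948, 0.317, 0.0, 0.001]
contact_force: [0.5, 0.2, 0.9]
opening: 0.567
finger_force: 0.0
```

```bash
python3 - <<'E'
from h import *
p=np.load('p.npz');show(bracket(p['b']),-7)
E
```

```text
xyz [-0.0003 -0.0018  0.0028] rot [ 0.0014 -0.0003 -0.0021] t 1.82
```

Call:
carry_out(plan=[{"rot":[0,0,0],"xyz":[0,-0.0015,0.002],"grip":160},{"rot":[0,0,0],"xyz":[0,-0.0015,0.002],"grip":255},{"rot":[0,0,0],"xyz":[0,-0.0015,0.002],"grip":255},{"rot":[0,0,0],"xyz":[0,-0.0015,0.002],"grip":255},{"rot":[0,0,0],"xyz":[0,-0.0015,0.002],"grip":255},{"rot":[0,0,0],"xyz":[0,-0.0015,0.002],"grip":255},{"rot":[0,0,0],"xyz":[0,-0.0015,0.002],"grip":255},{"rot":[0,0,0],"xyz":[0,-0.0015,0.002],"grip":255}], squeeze=50)

```text
clock: 2.48
tool_pos: [0.5608, -0.3044, 0.0191]
eef_rot: [0.948, 0.317, 0.0, 0.0]
contact_force: [0.2, -0.2, 3.3]
opening: 0.15
finger_force: 50.0
```

```bash
python3 - <<'E'
from h import *
p=np.load('p.npz');st=r.get_state();f=bracket(p['b']);np.savez('g.npz',p=st['tool_pos'],q=st['eef_rot'])
Rb=f[0];print('TCP in bracket mm',Rb.inv().apply(st['tool_pos']-f[1])*1000, st['opening']*88,st['finger_force'])
print((R.from_quat(st['eef_rot']).inv()*tgt(f,0)[0]).as_rotvec())
E
```

```text
TCP in bracket mm [ 0.38871813 -0.77290202 -6.86209407] 13.206724440183672 49.999240413308144
[ 0.00075888 -0.0002923  -0.00111805]
```

Call:
carry_out(plan=[{"rot":[0,0,0],"xyz":[0,0,-0.01],"grip":255},{"rot":[0,0,0],"xyz":[0,0,-0.03],"grip":255},{"rot":[0,0,0],"xyz":[0,0,-0.06],"grip":255},{"rot":[0,0,0],"xyz":[0,0,-0.09],"grip":255},{"rot":[0,0,0],"xyz":[0,0,-0.12],"grip":255},{"rot":[0,0,0],"xyz":[0,0,-0.15],"grip":255},{"rot":[0,0,0],"xyz":[0,0,-0.18],"grip":255},{"rot":[0,0,0],"xyz":[0,0,-0.2],"grip":255}])

```text
clock: 3.15
tool_pos: [0.5605, -0.3043, 0.2216]
eef_rot: [0.948, 0.317, 0.001, 0.001]
contact_force: [0.7, -0.1, -4.2]
opening: 0.153
finger_force: 50.0
```

```bash
python3 - <<'E'
from h import *
p=np.load('p.npz');J=jig(p['j']);show(J,140)
print(tgt(J,140)[1],r.get_state()['q'].round(2))
E
```

```text
xyz [ 0.4456 -0.3838  0.0281] rot [ 0.4507 -0.3358 -1.2543] t 3.15
[0.68535684 0.27037984 0.19324356] [ 0.53  0.73 -0.2   1.54  0.17  0.89 -0.65]
```

Call:
carry_out(plan=[{"rot":[0.028,-0.021,-0.078],"xyz":[0.015,-0.013,0],"grip":255},{"rot":[0.056,-0.042,-0.157],"xyz":[0.04,-0.034,0],"grip":255},{"rot":[0.085,-0.063,-0.235],"xyz":[0.07,-0.06,0],"grip":255},{"rot":[0.113,-0.084,-0.314],"xyz":[0.1,-0.086,0],"grip":255},{"rot":[0.141,-0.105,-0.392],"xyz":[0.13,-0.112,0],"grip":255},{"rot":[0.169,-0.126,-0.47],"xyz":[0.16,-0.138,0],"grip":255},{"rot":[0.197,-0.147,-0.549],"xyz":[0.19,-0.164,0],"grip":255},{"rot":[0.225,-0.168,-0.627],"xyz":[0.22,-0.19,0],"grip":255}])

```text
clock: 3.82
tool_pos: [0.6213, -0.0187, 0.2186]
eef_rot: [0.794, 0.592, -0.114, -0.079]
contact_force: [1.6, 0.1, -4.1]
opening: 0.156
finger_force: 50.0
```

```bash
python3 - <<'E'
from h import *
p=np.load('p.npz');J=jig(p['j']);show(J,140)
print(r.get_state()['q'].round(2))
E
```

```text
xyz [ 0.2966 -0.0175  0.0039] rot [ 0.2216 -0.1668 -0.6236] t 3.82
[ 0.12  0.86 -0.35  1.29  0.24  1.31 -0.54]
```

Call:
carry_out(plan=[{"rot":[0.028,-0.021,-0.078],"xyz":[0.037,-0.002,0],"grip":255},{"rot":[0.056,-0.042,-0.157],"xyz":[0.074,-0.004,0],"grip":255},{"rot":[0.085,-0.063,-0.235],"xyz":[0.111,-0.007,0],"grip":255},{"rot":[0.113,-0.084,-0.314],"xyz":[0.148,-0.009,0],"grip":255},{"rot":[0.141,-0.105,-0.392],"xyz":[0.185,-0.011,0],"grip":255},{"rot":[0.169,-0.126,-0.47],"xyz":[0.222,-0.013,0],"grip":255},{"rot":[0.197,-0.147,-0.549],"xyz":[0.26,-0.015,0],"grip":255},{"rot":[0.222,-0.167,-0.624],"xyz":[0.296,-0.017,0.002],"grip":255}])

```text
clock: 4.48
tool_pos: [0.679, 0.2491, 0.1934]
eef_rot: [0.574, 0.778, -0.205, -0.154]
contact_force: [-0.7, 0.0, -6.3]
opening: 0.153
finger_force: 50.0
```

Call:
carry_out(plan=[{"rot":[0,0,0],"xyz":[0,0,0],"grip":255},{"rot":[0,0,0],"xyz":[0,0,0],"grip":255},{"rot":[0,0,0],"xyz":[0,0,0],"grip":255}])

```text
clock: 4.73
tool_pos: [0.6825, 0.2382, 0.1951]
eef_rot: [0.581, 0.773, -0.208, -0.147]
contact_force: [0.4, 0.2, -3.0]
opening: 0.15
finger_force: 50.0
```

```bash
cat > look.py <<'E'
import sys
from h import *
p=np.load('p.npz');J=jig(p['j']);show(J,140)
st=r.get_state();print(st['q'].round(2),st['tool_pos'])
# bracket in hand
B=(R.from_matrix(R.from_quat(st['eef_rot']).as_matrix()@np.array([[0,-1,0],[-1,0,0],[0,0,-1]]).T),None)
B=(B[0],st['tool_pos']-B[0].apply(np.array([0,-.8,-6.9])/1000))
o=[]
for n in('wrist','scene'):
    im=r.snapshot(n)[:,:,::-1].copy();cv2.imwrite(f'pics/{sys.argv[1]}_{n}.png',im);c=cam(n,st)
    s=1 if n=='wrist' else 4
    x,y,w,h=(0,0,640,400) if s==1 else (350,130,120,140)
    a=cv2.resize(im[y:y+h,x:x+w],None,fx=s,fy=s,interpolation=cv2.INTER_CUBIC)
    if n=='wrist': a=a[:,0:640]
    wire(a,c,B,BRP,(0,255,0),s,(x,y));wire(a,c,J,JGP,(0,255,255),s,(x,y))
    cv2.imwrite(f'pics/{sys.argv[1]}_{n}o.png',a)
E
python3 look.py h1
```

```text
xyz [ 0.0301  0.011  -0.0045] rot [ 0.0086 -0.0257 -0.0721] t 4.73
[-0.35  1.27 -0.23  0.38  0.16  2.   -0.17] [0.68250358 0.23824323 0.19511925]
```

View pics/h1_wristo.png

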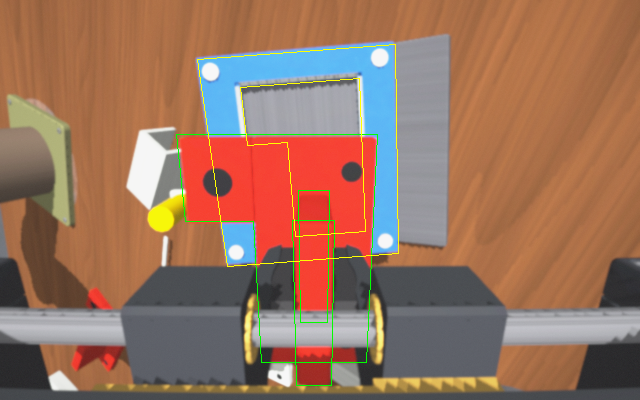

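The bracket is held true to prediction (lug hole at (217,182), outline within 2–3 px), and the jig overlay fits. Next I centre it over the cutout at an 80 mm stand-off.

Call:
carry_out(plan=[{"rot":[0.004,-0.012,-0.036],"xyz":[0.01,0.004,0],"grip":255},{"rot":[0.008,-0.025,-0.072],"xyz":[0.02,0.008,0.005],"grip":255},{"rot":[0.008,-0.025,-0.072],"xyz":[0.03,0.011,0.015],"grip":255},{"rot":[0.008,-0.025,-0.072],"xyz":[0.03,0.011,0.025],"grip":255},{"rot":[0.008,-0.025,-0.072],"xyz":[0.03,0.011,0.035],"grip":255},{"rot":[0.008,-0.025,-0.072],"xyz":[0.03,0.011,0.035],"grip":255},{"rot":[0.008,-0.025,-0.072],"xyz":[0.03,0.011,0.035],"grip":255}])

```text
clock: 5.42
tool_pos: [0.667, 0.2642, 0.1605]
eef_rot: [0.55, 0.794, -0.212, -0.148]
contact_force: [0.2, -0.3, -3.6]
opening: 0.155
finger_force: 50.0
```

```bash
python3 - <<'E'
from h import *
p=np.load('p.npz');J=jig(p['j']);show(J,100)
print(r.get_state()['q'].round(2))
E
```

```text
xyz [-0.0007  0.0004  0.0019] rot [ 0.0012 -0.0029  0.0006] t 5.42
[-0.38  1.28 -0.23  0.47  0.16  1.92 -0.14]
```

Call:
carry_out(plan=[{"rot":[0,-0.003,0],"xyz":[0,0,0.015],"grip":255},{"rot":[0,-0.003,0],"xyz":[0,0,0.03],"grip":255},{"rot":[0,-0.003,0],"xyz":[0,0,0.045],"grip":255},{"rot":[0,-0.003,0],"xyz":[0,0,0.06],"grip":255},{"rot":[0,-0.003,0],"xyz":[0,0,0.065],"grip":255},{"rot":[0,-0.003,0],"xyz":[0,0,0.065],"grip":255},{"rot":[0,-0.003,0],"xyz":[0,0,0.065],"grip":255}])

```text
clock: 6.0
tool_pos: [0.6374, 0.2542, 0.1038]
eef_rot: [0.549, 0.795, -0.212, -0.146]
contact_force: [0.5, -0.8, -3.5]
opening: 0.154
finger_force: 50.0
```

```bash
sed -i 's/show(J,140)/show(J,9.1,(0,-.8))/' look.py; python3 look.py h2; python3 - <<'E'
import cv2
a=cv2.imread('pics/h2_wristo.png')[80:320,140:460];b=cv2.imread('pics/h2_sceneo.png')
import numpy as np
a=cv2.resize(a,None,fx=1.4,fy=1.4);b=cv2.resize(b[:,60:],(350,466))
a=cv2.copyMakeBorder(a,0,466-a.shape[0],0,0,0)
cv2.imwrite('pics/h2.png',np.hstack([a,b]))
E
```

```text
xyz [-0.0009 -0.001   0.0281] rot [0.0031 0.0009 0.0009] t 6.0
[-0.36  1.24 -0.24  0.75  0.16  1.68 -0.17] [0.63736571 0.25419021 0.10382363]
```

View pics/h2.png

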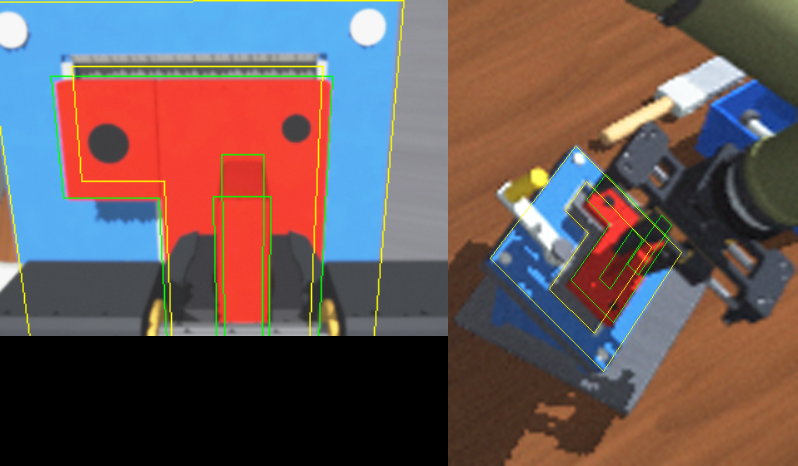

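Left view: bracket top edge at crop row ~79, cutout mouth ~55, white bevel corners at columns ~62 and ~328. The model is off by about 1–2 mm. I'll read the edges numerically.

```bash
python3 - <<'E'
import cv2,numpy as np
from h import *
im=cv2.imread('pics/h2_wrist.png').astype(int)
print('cols 225,300 rows 112-145 (bgr)')
for y in range(114,144):print(y,im[y,[222,290,345]].tolist())
print('row 126 L/R');
for y in (121,126):
  print(y,[(x,im[y,x].tolist()) for x in range(180,198)]);print([(x,im[y,x].tolist()) for x in range(364,380)])
p=np.load('p.npz');J=jig(p['j'])
st=r.get_state();c=cam('wrist',st)
for P in ([65,-65,0],[-33,-65,0],[62,-62,-3],[-30,-62,-3],[92,-85,0],[-58,-85,0]):print(P,proj(c,W(J,P))[0].round(1))
E
```

```text
cols 225,300 rows 112-145 (bgr)
114 [[244, 177, 90], [244, 179, 89], [243, 176, 90]]
115 [[244, 178, 90], [244, 180, 90], [243, 177, 90]]
116 [[244, 178, 92], [243, 179, 94], [241, 178, 101]]
117 [[243, 178, 100], [238, 177, 112], [232, 175, 124]]
118 [[235, 177, 127], [217, 169, 134], [208, 174, 151]]
119 [[205, 175, 157], [175, 160, 148], [180, 176, 169]]
120 [[176, 176, 170], [158, 159, 156], [173, 176, 174]]
121 [[171, 176, 174], [161, 164, 163], [170, 173, 173]]
122 [[168, 171, 170], [159, 163, 161], [164, 165, 164]]
123 [[157, 158, 157], [146, 147, 147], [146, 145, 144]]
124 [[134, 133, 131], [119, 119, 119], [116, 113, 112]]
125 [[106, 104, 103], [98, 95, 96], [96, 93, 91]]
126 [[93, 89, 89], [91, 88, 90], [94, 90, 90]]
127 [[89, 86, 86], [90, 87, 87], [93, 89, 88]]
128 [[90, 86, 86], [91, 86, 87], [94, 90, 90]]
129 [[93, 90, 90], [94, 90, 90], [97, 92, 93]]
130 [[108, 103, 104], [110, 104, 106], [104, 98, 99]]
131 [[131, 126, 126], [128, 122, 123], [123, 117, 117]]
132 [[150, 143, 144], [146, 139, 140], [145, 138, 140]]
133 [[156, 152, 151], [155, 147, 150], [159, 152, 152]]

[... 1596 characters left out ...]
, (191, [211, 210, 203]), (192, [162, 154, 143]), (193, [119, 98, 84]), (194, [102, 77, 58]), (195, [98, 76, 62]), (196, [96, 82, 76]), (197, [95, 89, 87])]
[(364, [99, 87, 80]), (365, [126, 114, 105]), (366, [180, 176, 171]), (367, [224, 225, 223]), (368, [235, 237, 236]), (369, [236, 239, 238]), (370, [235, 238, 237]), (371, [235, 236, 234]), (372, [237, 231, 224]), (373, [240, 217, 188]), (374, [242, 192, 131]), (375, [243, 177, 96]), (376, [243, 175, 91]), (377, [243, 175, 89]), (378, [243, 175, 89]), (379, [243, 176, 92])]
[65, -65, 0] [183.5 121.5]
[-33, -65, 0] [374.6 121.4]
[62, -62, -3] [191.8 127. ]
[-30, -62, -3] [367.6 126.9]
[92, -85, 0] [126.1  81. ]
[-58, -85, 0] [426.4  80.6]
```

Call:
carry_out(plan=[{"rot":[0.003,0.001,0.001],"xyz":[0.0006,-0.0018,0.005],"grip":255},{"rot":[0.003,0.001,0.001],"xyz":[0.0006,-0.0018,0.01],"grip":255},{"rot":[0.003,0.001,0.001],"xyz":[0.0006,-0.0018,0.013],"grip":255},{"rot":[0.003,0.001,0.001],"xyz":[0.0006,-0.0018,0.013],"grip":255},{"rot":[0.003,0.001,0.001],"xyz":[0.0006,-0.0018,0.013],"grip":255}])

```text
clock: 6.52
tool_pos: [0.6283, 0.2518, 0.0921]
eef_rot: [0.549, 0.794, -0.214, -0.148]
contact_force: [0.0, 0.6, -4.5]
opening: 0.153
finger_force: 50.0
```

```bash
cat > edges.py <<'E'
from h import *
p=np.load('p.npz');J=jig(p['j']);show(J,9.1,(.8,-2.3))
st=r.get_state();im=r.snapshot('wrist')[:,:,::-1];cv2.imwrite('pics/e.png',im);im=im.astype(float);c=cam('wrist',st)
print('F',(R.from_quat(st['eef_rot']).inv().apply(st['contact_force'])).round(1))
Rb=R.from_matrix(R.from_quat(st['eef_rot']).as_matrix()@np.array([[0,-1,0],[-1,0,0],[0,0,-1]]).T);B=(Rb,st['tool_pos']-Rb.apply(np.array([0,-.8,-6.9])/1000))
red=im[:,:,2]-im[:,:,0]>60;blue=im[:,:,0]-im[:,:,2]>90
for col in(222,250,290,345):
    y=np.where(red[60:200,col])[0][0]+60;b=[k for k in range(60,200) if blue[k,col]];b=[k for k in b if k<y];print(col,'red top',y,'blue last',max(b) if b else None)
for row in(150,160):
    x=np.where(red[row,140:440])[0]+140;print(row,'red',x.min(),x.max(),'blue',[k for k in range(x.min()-40,x.min()) if blue[row,k]][-1:],[k for k in range(x.max(),x.max()+40) if blue[row,k]][:1])
for n,P,f in(('B',[60,-60,-16],B),('B',[-28,-60,-16],B),('Jout',[65,-65,0],J),('Jout',[-33,-65,0],J)):print(n,P,proj(c,W(f,P))[0].round(1))
E
python3 edges.py
```

```text
xyz [-0.0004  0.0006  0.0134] rot [-0.0026  0.0008  0.0006] t 6.52
F [0.5 2.4 3.8]
222 red top 60 blue last None
250 red top 60 blue last None
290 red top 60 blue last None
345 red top 60 blue last None
150 red 181 375 blue [178] [383]
160 red 182 375 blue [179] [383]
B [60, -60, -16] [175.6 134. ]
B [-28, -60, -16] [376.6 133.6]
Jout [65, -65, 0] [178.2 124.7]
Jout [-33, -65, 0] [385.6 124.5]
```

```bash
python3 - <<'E'
from h import *
im=cv2.imread('pics/e.png').astype(int);p=np.load('p.npz');J=jig(p['j']);c=cam('wrist',r.get_state())
for col in(222,290,345):print(col,[im[y,col].tolist() for y in range(112,142,2)])
for P in([15,-65,0],[15,-62,-3],[15,-62,-10]):print(P,proj(c,W(J,P)).round(1))
E
```

```text
222 [[243, 174, 88], [243, 174, 86], [243, 175, 86], [243, 174, 87], [242, 175, 92], [219, 174, 139], [165, 167, 165], [158, 161, 160], [126, 126, 126], [88, 85, 86], [86, 84, 84], [90, 87, 96], [81, 80, 176], [51, 62, 242], [51, 65, 247]]
290 [[243, 175, 88], [243, 175, 87], [243, 177, 87], [242, 176, 88], [241, 178, 99], [207, 175, 151], [173, 175, 172], [163, 167, 165], [118, 117, 117], [90, 87, 87], [91, 85, 87], [88, 85, 96], [70, 71, 179], [46, 58, 243], [50, 64, 247]]
345 [[243, 175, 88], [243, 176, 88], [242, 174, 88], [242, 173, 86], [239, 172, 101], [186, 161, 146], [146, 150, 149], [148, 151, 150], [112, 111, 110], [93, 89, 87], [90, 86, 85], [90, 87, 95], [71, 72, 178], [46, 59, 243], [48, 63, 246]]
[15, -65, 0] [[283.4 124.4]]
[15, -62, -3] [[284.1 130.4]]
[15, -62, -10] [[285.2 129.3]]
```

Call:
carry_out(plan=[{"rot":[-0.002,0,0],"xyz":[0.0004,0.0003,0.002],"grip":255},{"rot":[-0.002,0,0],"xyz":[0.0004,0.0003,0.004],"grip":255},{"rot":[-0.002,0,0],"xyz":[0.0004,0.0003,0.006],"grip":255},{"rot":[-0.002,0,0],"xyz":[0.0004,0.0003,0.008],"grip":255},{"rot":[-0.002,0,0],"xyz":[0.0004,0.0003,0.008],"grip":255},{"rot":[-0.002,0,0],"xyz":[0.0004,0.0003,0.008],"grip":255}])

```text
clock: 7.07
tool_pos: [0.6245, 0.2514, 0.0851]
eef_rot: [0.549, 0.795, -0.213, -0.147]
contact_force: [-1.3, 1.9, -4.2]
opening: 0.159
finger_force: 50.0
```

```bash
python3 edges.py | head -2
```

```text
xyz [-0.0014  0.0002  0.0054] rot [-0.0004 -0.      0.0011] t 7.07
F [2.2 1.6 4. ]
```

Call:
carry_out(plan=[{"rot":[0,0,0],"xyz":[-0.0005,0,0.001],"grip":255},{"rot":[0,0,0],"xyz":[-0.0005,0,0.002],"grip":255},{"rot":[0,0,0],"xyz":[-0.0005,0,0.003],"grip":255},{"rot":[0,0,0],"xyz":[-0.0005,0,0.004],"grip":255},{"rot":[0,0,0],"xyz":[-0.0005,0,0.004],"grip":255},{"rot":[0,0,0],"xyz":[-0.0005,0,0.004],"grip":255}])

```text
clock: 7.62
tool_pos: [0.6231, 0.2504, 0.0819]
eef_rot: [0.549, 0.795, -0.212, -0.147]
contact_force: [-0.8, 3.1, -2.8]
opening: 0.156
finger_force: 50.0
```

```bash
python3 edges.py | head -2
```

```text
xyz [-0.001   0.      0.0018] rot [ 0.0005 -0.0004  0.0011] t 7.62
F [3.2 1.7 2.3]
```

Call:
carry_out(plan=[{"rot":[0,0,0],"xyz":[0.001,0,0.0],"grip":255},{"rot":[0,0,0],"xyz":[0.001,0,0.001],"grip":255},{"rot":[0,0,0],"xyz":[0.001,0,0.002],"grip":255},{"rot":[0,0,0],"xyz":[0.001,0,0.003],"grip":255},{"rot":[0,0,0],"xyz":[0.001,0,0.003],"grip":255}])

```text
clock: 8.08
tool_pos: [0.6219, 0.2503, 0.0799]
eef_rot: [0.549, 0.795, -0.212, -0.147]
contact_force: [0.3, 4.1, 1.6]
opening: 0.155
finger_force: 50.0
```

```bash
python3 edges.py | head -2
```

```text
xyz [-0.0013  0.0001 -0.0005] rot [0.0012 0.0006 0.0004] t 8.08
F [ 3.7  0.7 -2.2]
```

Call:
carry_out(plan=[{"rot":[0,0,0],"xyz":[0,0,0.001],"grip":255},{"rot":[0,0,0],"xyz":[0,0,0.002],"grip":255},{"rot":[0,0,0],"xyz":[0,0,0.003],"grip":255},{"rot":[0,0,0],"xyz":[0,0,0.003],"grip":255}])

```text
clock: 8.47
tool_pos: [0.6219, 0.2502, 0.0799]
eef_rot: [0.55, 0.795, -0.211, -0.146]
contact_force: [3.6, 4.1, 11.9]
opening: 0.152
finger_force: 50.0
```

```bash
python3 edges.py; python3 - <<'E'
import cv2
a=cv2.imread('pics/e.png')[90:290,130:450];cv2.imwrite('pics/e2.png',cv2.resize(a,None,fx=2.4,fy=2.4,interpolation=cv2.INTER_CUBIC))
E
```

```text
xyz [-0.0012  0.0001 -0.0005] rot [ 0.0049  0.0001 -0.    ] t 8.47
F [  2.5  -1.7 -12.8]
222 red top 60 blue last None
250 red top 60 blue last None
290 red top 60 blue last None
345 red top 60 blue last None
150 red 180 376 blue [166] [388]
160 red 181 376 blue [167] [387]
B [60, -60, -16] [175.6 134. ]
B [-28, -60, -16] [376.6 133.6]
Jout [65, -65, 0] [164.8 128.9]
Jout [-33, -65, 0] [390.4 128.4]
```

View pics/e2.png

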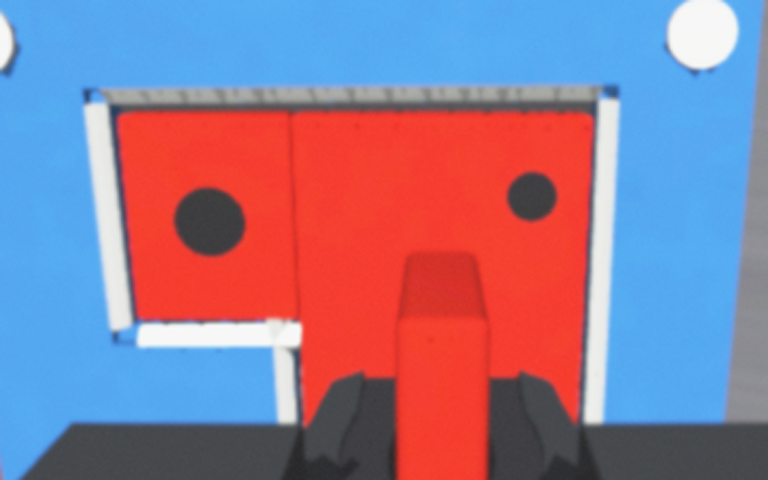

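The bracket lies in the recess: red plate inside the bevelled mouth on all sides, its top below the bevel's outer edge, and it is rigid under a 13 N push. I'll unload, open and retract.

Call:
carry_out(plan=[{"rot":[0,0,0],"xyz":[0,0,-0.002],"grip":255},{"rot":[0,0,0],"xyz":[0,0,-0.003],"grip":255},{"rot":[0,0,0],"xyz":[0,0,-0.003],"grip":235},{"rot":[0,0,0],"xyz":[0,0,-0.003],"grip":200},{"rot":[0,0,0],"xyz":[0,0,-0.003],"grip":160},{"rot":[0,0,0],"xyz":[0,0,-0.003],"grip":140},{"rot":[0,0,0],"xyz":[0,0,-0.003],"grip":140},{"rot":[0,0,0],"xyz":[0,0,-0.003],"grip":140}])

```text
clock: 9.18
tool_pos: [0.6212, 0.2494, 0.0787]
eef_rot: [0.549, 0.794, -0.214, -0.147]
contact_force: [-0.5, 1.2, 0.6]
opening: 0.448
finger_force: 0.0
```

Call:
carry_out(plan=[{"rot":[0,0,0],"xyz":[0,0,-0.01],"grip":140},{"rot":[0,0,0],"xyz":[0,0,-0.025],"grip":140},{"rot":[0,0,0],"xyz":[0,0,-0.045],"grip":140},{"rot":[0,0,0],"xyz":[0,0,-0.065],"grip":140},{"rot":[0,0,0],"xyz":[0,0,-0.08],"grip":140},{"rot":[0,0,0],"xyz":[0,0,-0.08],"grip":140},{"rot":[0,0,0],"xyz":[0,0,-0.08],"grip":140}])

```text
clock: 9.77
tool_pos: [0.6591, 0.2644, 0.1482]
eef_rot: [0.549, 0.795, -0.213, -0.147]
contact_force: [-0.5, 0.4, 0.4]
opening: 0.445
finger_force: 0.0
```

```bash
python3 - <<'E'
from h import *
p=np.load('p.npz');J=jig(p['j']);st=r.get_state();c=cam('wrist',st)
im=r.snapshot('wrist')[:,:,::-1].copy()
hsv=cv2.cvtColor(im,cv2.COLOR_BGR2HSV);m=cv2.inRange(hsv,(24,150,80),(34,255,255))
n,l,s,ce=cv2.connectedComponentsWithStats(m);i=[k for k in range(1,n) if s[k,4]>40];print([(s[k].tolist(),ce[k].round(1).tolist()) for k in i])
for a in(.2,.26,.32):
    t=.175-a;print(a,proj(c,W(J,[[46+70*np.cos(t),30+70*np.sin(t),z] for z in(12,57)])).round(1).tolist())
t=.175-.26;show(J,80,(46+70*np.cos(t),30+70*np.sin(t)))
wire(im,c,(J[0],W(J,[0,0,16])),BRP,(0,255,0));cv2.imwrite('pics/k.png',cv2.resize(im,None,fx=1.25,fy=1.25))
E
```

```text
[([112, 242, 45, 24, 703], [137.7, 255.6])]
0.2 [[147.2, 258.3], [112.0, 292.0]]
0.26 [[146.7, 252.8], [111.1, 285.5]]
0.32 [[146.6, 247.2], [110.7, 279.0]]
xyz [-0.0276 -0.1148  0.0068] rot [-0.0013  0.001   0.0006] t 9.82
```

View pics/k.png

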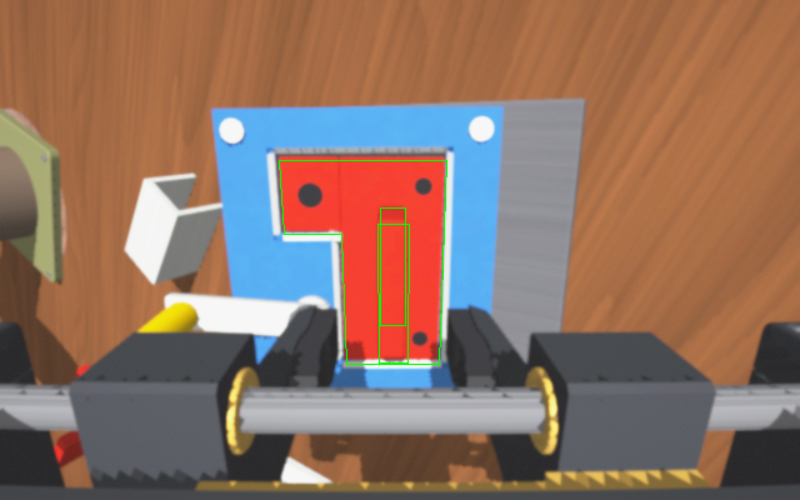

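The bracket coincides with the home outline. The knob sits at display (175,318), clamp angle about 0.28. Now I go above the knob.

Call:
carry_out(plan=[{"rot":[0,0,0],"xyz":[-0.008,-0.03,0],"grip":140},{"rot":[0,0,0],"xyz":[-0.016,-0.06,0],"grip":140},{"rot":[0,0,0],"xyz":[-0.022,-0.09,0],"grip":140},{"rot":[0,0,0],"xyz":[-0.025,-0.115,0],"grip":140},{"rot":[0,0,0],"xyz":[-0.025,-0.115,0],"grip":140},{"rot":[0,0,0],"xyz":[-0.025,-0.115,0],"grip":140},{"rot":[0,0,0],"xyz":[-0.025,-0.115,0],"grip":140}])

```text
clock: 10.4
tool_pos: [0.5743, 0.2057, 0.2051]
eef_rot: [0.549, 0.795, -0.213, -0.147]
contact_force: [0.4, 0.2, -0.3]
opening: 0.448
finger_force: 0.0
```

```bash
python3 - <<'E'
from h import *
p=np.load('p.npz');J=jig(p['j']);st=r.get_state()
show(J,20,(115.9,21.5));print(st['q'].round(2))
for n in('scene','side'):
    im=r.snapshot(n)[:,:,::-1];m=cv2.inRange(cv2.cvtColor(im,cv2.COLOR_BGR2HSV),(24,150,80),(34,255,255));k,l,s,ce=cv2.connectedComponentsWithStats(m)
    print(n,[(s[i].tolist(),ce[i].round(1).tolist()) for i in range(1,k) if s[i,4]>8])
    c=cam(n)
    for a in(.2,.3,.4):
        t=.175-a;print(a,proj(c,W(J,[[46.3+70*np.cos(t),28.8+70*np.sin(t),z] for z in(12,34.5,57)])).round(1).tolist())
E
```

```text
xyz [-0.0001 -0.0002  0.0669] rot [-0.0009  0.0006  0.0007] t 10.4
[-0.3   1.   -0.26  1.08  0.15  1.61 -0.18]
scene [([382, 181, 13, 10, 62], [388.5, 185.2])]
0.2 [[382.9, 188.2], [386.9, 185.6], [391.1, 183.0]]
0.3 [[384.1, 186.9], [388.1, 184.3], [392.3, 181.7]]
0.4 [[385.4, 185.8], [389.5, 183.2], [393.7, 180.6]]
side [([264, 201, 8, 11, 36], [267.2, 206.6])]
0.2 [[272.1, 211.9], [268.6, 206.5], [265.0, 201.0]]
0.3 [[271.3, 213.0], [267.7, 207.6], [264.1, 202.1]]
0.4 [[270.4, 214.2], [266.7, 208.7], [263.1, 203.2]]
```

Call:
carry_out(plan=[{"rot":[0,0,0],"xyz":[0,0,0.015],"grip":140},{"rot":[0,0,0],"xyz":[0,0,0.03],"grip":140},{"rot":[0,0,0],"xyz":[0,0,0.045],"grip":140},{"rot":[0,0,0],"xyz":[0,0,0.06],"grip":140},{"rot":[0,0,0],"xyz":[0,0,0.064],"grip":140},{"rot":[0,0,0],"xyz":[0,0,0.064],"grip":140},{"rot":[0,0,0],"xyz":[0,0,0.064],"grip":140}])

```text
clock: 11.08
tool_pos: [0.5451, 0.195, 0.1503]
eef_rot: [0.549, 0.795, -0.213, -0.147]
contact_force: [-0.4, 0.8, -0.3]
opening: 0.448
finger_force: 0.0
```

Call:
carry_out(plan=[{"rot":[0,0,0],"xyz":[0,0,0],"grip":200},{"rot":[0,0,0],"xyz":[0,0,0],"grip":255},{"rot":[0,0,0],"xyz":[0,0,0],"grip":255},{"rot":[0,0,0],"xyz":[0,0,0],"grip":255},{"rot":[0,0,0],"xyz":[0,0,0],"grip":255},{"rot":[0,0,0],"xyz":[0,0,0],"grip":255}], squeeze=12)

```text
clock: 11.58
tool_pos: [0.5443, 0.1945, 0.1514]
eef_rot: [0.549, 0.795, -0.213, -0.147]
contact_force: [-1.5, -0.6, 5.6]
opening: 0.198
finger_force: 12.0
```

```bash
cat > sw.py <<'E'
from h import *
p=np.load('p.npz');J=jig(p['j']);st=r.get_state()
q=J[0].inv().apply(st['tool_pos']-J[1])*1000;print('tcp in jig',q.round(1),'F tool',R.from_quat(st['eef_rot']).inv().apply(st['contact_force']).round(1),'t',st['clock'],'open mm',st['opening']*88)
v=q[:2]-[46.3,28.8];a=.175-np.arctan2(v[1],v[0]);print('angle',a,'radius',np.hypot(*v))
for b in np.arange(a+.1,1.95,.1):
    t=.175-b;d=[46.3+70*np.cos(t)-q[0],28.8+70*np.sin(t)-q[1]];print(round(b,2),'tool xy',(-np.array(d[::-1])).round(1))
E
python3 sw.py
```

```text
tcp in jig [116.6  21.3  24.4] F tool [-0.1 -4.2 -4.1] t 11.5833 open mm 17.42477716925766
angle 0.28123925330634425 radius 70.67310631420874
0.38 tool xy [6.8 1.8]
0.48 tool xy [13.6  3.5]
0.58 tool xy [20.2  6. ]
0.68 tool xy [26.4  9.1]
0.78 tool xy [32.4 12.7]
0.88 tool xy [37.9 17. ]
0.98 tool xy [43.  21.8]
1.08 tool xy [47.6 27.1]
1.18 tool xy [51.6 32.8]
1.28 tool xy [55.1 38.9]
1.38 tool xy [57.9 45.3]
1.48 tool xy [60.1 52. ]
1.58 tool xy [61.6 58.8]
1.68 tool xy [62.4 65.8]
1.78 tool xy [62.5 72.8]
1.88 tool xy [61.9 79.7]
```

Call:
carry_out(plan=[{"rot":[0,0,0],"xyz":[0.007,0.0015,0],"grip":255},{"rot":[0,0,0],"xyz":[0.0135,0.0035,0],"grip":255},{"rot":[0,0,0],"xyz":[0.02,0.006,0],"grip":255},{"rot":[0,0,0],"xyz":[0.0265,0.009,0],"grip":255},{"rot":[0,0,0],"xyz":[0.0325,0.0125,0],"grip":255},{"rot":[0,0,0],"xyz":[0.038,0.017,0],"grip":255},{"rot":[0,0,0],"xyz":[0.043,0.022,0],"grip":255},{"rot":[0,0,0],"xyz":[0.0475,0.027,0],"grip":255}])

```text
clock: 12.25
tool_pos: [0.5442, 0.2516, 0.1395]
eef_rot: [0.547, 0.795, -0.214, -0.153]
contact_force: [-12.3, 5.8, 12.5]
opening: 0.197
finger_force: 12.0
```

```bash
python3 sw.py
```

```text
tcp in jig [ 93.3 -32.2  24.1] F tool [  9.9 -14.4  -6. ] t 12.25 open mm 17.349952401635765
angle 1.0898467036063766 radius 76.99282197170989
1.19 tool xy [-1.6 10. ]
1.29 tool xy [ 1.8 16.1]
1.39 tool xy [ 4.6 22.6]
1.49 tool xy [ 6.7 29.2]
1.59 tool xy [ 8.1 36.1]
1.69 tool xy [ 8.9 43. ]
1.79 tool xy [ 8.9 50. ]
1.89 tool xy [ 8.3 57. ]
```

Call:
carry_out(plan=[{"rot":[0,0,0],"xyz":[0,0,0],"grip":255},{"rot":[0,0,0],"xyz":[0,0,0],"grip":255},{"rot":[0,0,0],"xyz":[0,0,0],"grip":255}])

```text
clock: 12.5
tool_pos: [0.5448, 0.2533, 0.1389]
eef_rot: [0.547, 0.795, -0.212, -0.153]
contact_force: [-9.9, 8.3, 9.1]
opening: 0.196
finger_force: 12.2
```

```bash
python3 sw.py; python3 - <<'E'
from h import *
p=np.load('p.npz');J=jig(p['j'])
for n in('scene','side'):
    im=r.snapshot(n)[:,:,::-1];m=cv2.inRange(cv2.cvtColor(im,cv2.COLOR_BGR2HSV),(24,150,80),(34,255,255));k,l,s,ce=cv2.connectedComponentsWithStats(m)
    print(n,[(s[i].tolist(),ce[i].round(1).tolist()) for i in range(1,k) if s[i,4]>8])
    c=cam(n)
    for a in(.9,1.1):
        t=.175-a;print(a,proj(c,W(J,[[46.3+70*np.cos(t),28.8+70*np.sin(t),z] for z in(12,34.5,57)])).round(1).tolist())
E
```

```text
tcp in jig [ 91.9 -33.6  24.1] F tool [ 11.4 -10.   -4.6] t 12.5 open mm 17.264264207857504
angle 1.1144643307337196 radius 77.32298068968016
1.21 tool xy [-2.1 10.2]
1.31 tool xy [ 1.2 16.4]
1.41 tool xy [ 3.8 22.9]
1.51 tool xy [ 5.7 29.6]
1.61 tool xy [ 7.  36.5]
1.71 tool xy [ 7.5 43.4]
1.81 tool xy [ 7.4 50.4]
1.91 tool xy [ 6.6 57.4]
scene [([395, 177, 13, 9, 65], [401.1, 181.2])]
0.9 [[393.7, 183.2], [397.8, 180.6], [402.1, 178.0]]
1.1 [[397.4, 183.6], [401.6, 181.1], [405.9, 178.4]]
side [([252, 213, 8, 9, 15], [254.9, 217.6])]
0.9 [[263.4, 220.5], [259.7, 215.0], [255.9, 209.5]]
1.1 [[259.9, 223.0], [256.2, 217.6], [252.4, 212.0]]
```

The knob rolled along a pad, which loads the gripper sideways. I'll loosen to a 24 mm cage and let the +x finger push it the rest of the way.

Call:
carry_out(plan=[{"rot":[0,0,0],"xyz":[0,0,0],"grip":185},{"rot":[0,0,0],"xyz":[0,0,0],"grip":185},{"rot":[0,0,0],"xyz":[0,0,0],"grip":185},{"rot":[0,0,0],"xyz":[0,0,0],"grip":185}])

```text
clock: 12.93
tool_pos: [0.5498, 0.2469, 0.1369]
eef_rot: [0.549, 0.794, -0.213, -0.147]
contact_force: [-1.9, 0.4, 0.9]
opening: 0.27
finger_force: 0.8
```

```bash
python3 sw.py
```

```text
tcp in jig [ 88.8 -25.8  23.6] F tool [ 1.  -1.9 -0. ] t 12.9333 open mm 23.7636962853761
angle 1.0842045637983926 radius 69.24197251928798
1.18 tool xy [4.6 5.3]
1.28 tool xy [ 8.  11.4]
1.38 tool xy [10.8 17.8]
1.48 tool xy [13.  24.4]
1.58 tool xy [14.5 31.3]
1.68 tool xy [15.2 38.2]
1.78 tool xy [15.3 45.2]
1.88 tool xy [14.7 52.2]
```

Call:
carry_out(plan=[{"rot":[0,0,0],"xyz":[0.0045,0.007,0],"grip":185},{"rot":[0,0,0],"xyz":[0.008,0.013,0],"grip":185},{"rot":[0,0,0],"xyz":[0.011,0.02,0],"grip":185},{"rot":[0,0,0],"xyz":[0.013,0.027,0],"grip":185},{"rot":[0,0,0],"xyz":[0.0145,0.034,0],"grip":185},{"rot":[0,0,0],"xyz":[0.015,0.04,0],"grip":185},{"rot":[0,0,0],"xyz":[0.015,0.044,0],"grip":185},{"rot":[0,0,0],"xyz":[0.015,0.046,0],"grip":185}])

```text
clock: 13.6
tool_pos: [0.5807, 0.2748, 0.1141]
eef_rot: [0.549, 0.794, -0.215, -0.148]
contact_force: [-8.4, -0.9, 5.4]
opening: 0.275
finger_force: 4.9
```

```bash
python3 sw.py
```

```text
tcp in jig [ 43.9 -41.1  23.3] F tool [ 2.1 -9.8 -0.6] t 13.6 open mm 24.214151340417025
angle 1.7802675419959342 radius 69.8943251058139
1.88 tool xy [-0.5  7. ]
```

Force is rising, so it's near the stop. I push a little more.

Call:
carry_out(plan=[{"rot":[0,0,0],"xyz":[0,0.002,0],"grip":185},{"rot":[0,0,0],"xyz":[0,0.004,0],"grip":185},{"rot":[0,0,0],"xyz":[0,0.005,0],"grip":185},{"rot":[0,0,0],"xyz":[0,0.005,0],"grip":185}])

```text
clock: 13.93
tool_pos: [0.5807, 0.2749, 0.1138]
eef_rot: [0.548, 0.793, -0.219, -0.151]
contact_force: [-13.8, -5.0, 13.4]
opening: 0.274
finger_force: 9.5
```

```bash
python3 sw.py
```

```text
tcp in jig [ 43.7 -41.1  23.1] F tool [  0.2 -19.4  -4. ] t 13.9333 open mm 24.10634530546223
angle 1.7828132094968883 radius 69.93710552738597
1.88 tool xy [-0.5  7. ]
```

It's at the stop: 19 N gives no movement. I'll centre the cage on the knob, open slightly and lift off.

Call:
carry_out(plan=[{"rot":[0,0,0],"xyz":[0,-0.004,0],"grip":185},{"rot":[0,0,0],"xyz":[0,-0.0085,0],"grip":175},{"rot":[0,0,0],"xyz":[0,-0.0085,0],"grip":168},{"rot":[0,0,0],"xyz":[0,-0.0085,0],"grip":168}])

```text
clock: 14.27
tool_pos: [0.5799, 0.2736, 0.1159]
eef_rot: [0.55, 0.794, -0.212, -0.146]
contact_force: [0.0, -0.4, -0.4]
opening: 0.341
finger_force: 0.0
```

```bash
python3 sw.py
```

```text
tcp in jig [ 45.8 -40.2  24.3] F tool [-0.4  0.1  0.4] t 14.2667 open mm 30.03576031625932
angle 1.7532100924922114 radius 68.95448405390474
1.85 tool xy [0.6 7. ]
```

Call:
carry_out(plan=[{"rot":[0,0,0],"xyz":[0,0,-0.015],"grip":168},{"rot":[0,0,0],"xyz":[0,0,-0.03],"grip":168},{"rot":[0,0,0],"xyz":[0,0,-0.05],"grip":168},{"rot":[0,0,0],"xyz":[0,0,-0.075],"grip":168},{"rot":[0,0,0],"xyz":[0,0,-0.1],"grip":168},{"rot":[0,0,0],"xyz":[0,0,-0.12],"grip":168},{"rot":[0,0,0],"xyz":[0,0,-0.12],"grip":168},{"rot":[0,0,0],"xyz":[0,0,-0.12],"grip":168}])

```text
clock: 14.93
tool_pos: [0.6359, 0.2956, 0.2194]
eef_rot: [0.55, 0.795, -0.212, -0.146]
contact_force: [0.3, -1.1, -0.4]
opening: 0.339
finger_force: 0.0
```

```bash
python3 - <<'E'
from h import *
p=np.load('p.npz');J=jig(p['j']);im=r.snapshot('wrist')[:,:,::-1].copy();st=r.get_state();cv2.imwrite('pics/end_raw.png',im)
sc=r.snapshot('scene')[:,:,::-1]
for n in('scene','side'):
    q=r.snapshot(n)[:,:,::-1];m=cv2.inRange(cv2.cvtColor(q,cv2.COLOR_BGR2HSV),(24,150,80),(34,255,255));k,l,s,ce=cv2.connectedComponentsWithStats(m)
    print(n,[(s[i].tolist(),ce[i].round(1).tolist()) for i in range(1,k) if s[i,4]>8])
    c=cam(n)
    for a in(1.6,1.745):
        t=.175-a;print(a,proj(c,W(J,[[46.3+70*np.cos(t),28.8+70*np.sin(t),z] for z in(34.5,57)])).round(1).tolist())
print(st['clock'],st['tool_pos'])
a=cv2.resize(im[:,60:560],(480,384));b=cv2.resize(sc,(614,384))[:,100:100+310]
cv2.imwrite('pics/end.png',np.hstack([a,cv2.resize(sc[150:350,180:450],(310,230)) if 0 else b]))
E
```

```text
scene [([408, 183, 12, 10, 59], [413.9, 187.6])]
1.6 [[410.6, 185.6], [415.1, 183.0]]
1.745 [[412.9, 187.7], [417.4, 185.2]]
side [([239, 218, 9, 12, 53], [243.0, 223.4])]
1.6 [[247.0, 222.9], [243.2, 217.3]]
1.745 [[244.6, 224.0], [240.7, 218.5]]
14.9833 [0.63494519 0.29514759 0.21860487]
```

View pics/end.png

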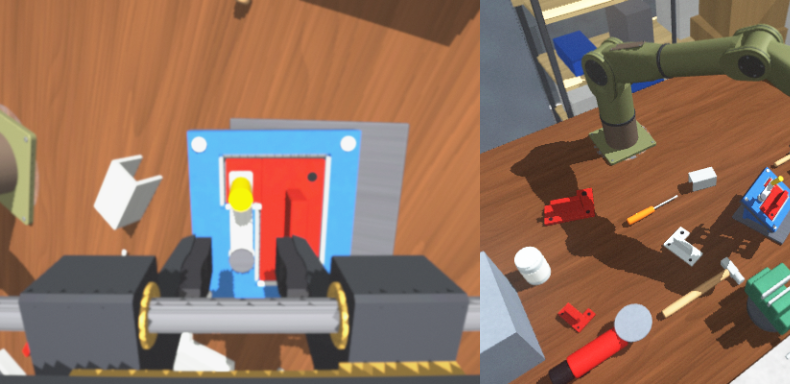

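The final picture shows the bracket flush in the cutout. The clamp arm, with its yellow knob at (240,195), lies over the lug at the stop. The other things are undisturbed and the gripper is clear.

```bash
python3 -c "
from plant import r
print(r.finish_job())"
```

```text
the job is handed in; nothing more can be done
None
```

The red bracket lies flush in the jig, the clamp arm is over its lug and against its stop, the gripper is clear, and the job was handed in at about 15 s on the robot's clock.

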